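# Put the upper tray back on the soap-drying rack

## Task

Put the larger of the two loose wooden trays back on the soap rack as its upper tier: lift it by its handle, bring it over the rack and lower it so that all four corner holes drop over the four posts together, keeping hold until it lies flat on the cross rails, then let go. Either way round is fine. Leave the smaller tray where it is.

Things in the scene. Friction and masses are not known exactly. Their poses are not given: they have to be found in the camera images.
- tray_grip (a point): Larger tray: plywood, 230 (x) by 180 (y) mm, deck 10 thick, lip 18 high, four 40 mm holes at x +-80, y +-55. Point: centre of its bridge handle's bar, above the deck's centre, 60 mm over the underside; z up. Bar along x, 110 long, 18 wide (y), 18 high, uprights at its ends, 41 mm of space below it. Starts flat on the table; 0.25 to 0.45 kg
- rack_seat (a point): Soap rack, fixed: plywood lower tier 230 (x) by 180 (y) mm with a soap bar; four upright 14 mm aluminium posts with tapered tips at x +-80, y +-55. Two pine cross rails (24 wide) join posts along y at x +-80. Point: rack centre at the height of the rails' tops, 66 mm above the table, where the tray's underside will lie; posts rise 40 mm above it. z up
- small_tray_grip (a point): Smaller tray, not to be used: same make, 160 (x) by 120 (y) mm, 26 mm holes too close together for the posts. Point: centre of its handle's bar (90 mm, along x), 60 mm over its underside; z up. Starts flat on the table

How it is judged:
By the outcome, as a careful person would: the job done as asked, in the order asked, and still so for the second after the job is handed in, with the robot touching nothing.
It also fails if it takes over 48 s, if anything falls off the work surface, if the arm or the gripper's body presses on something with over 40 N, if the wrist force passes 120 N, or if a joint passes its speed limit or range.

## Robot

A 6-joint arm with a two-finger parallel gripper is mounted at the origin on the work surface. World frame = base frame: x ahead of the robot, y to its left, z up, the work surface at z = 0. Lengths are in m, angles in rad, forces in N, time in s.
With the tool pointing down it reaches from about 0.275 to 0.825 m from the base axis. Payload 4.9 kg.
Tool frame: the origin (TCP) lies midway between the tips of the shut fingers; the grasp point (between the pads) lies 19 mm behind it; z points along the fingers, x is the direction in which the jaws open and shut, and the axes are right-handed (so a half turn about z gives the same grasp; the last joint's range is limited). The gripper opens to 85 mm and grips with 20 to 120 N. Pads are 22 mm wide; open, the fingers measure 114 mm over their backs; the gripper's body (76 mm by 85 mm) begins 54 mm behind the grasp point. The pads swing forward as they close: fully open they stand 13 mm farther back than shut.
Start: joints at [-1.259, 0.326, -0.193, 1.052, 0, 1.437], TCP at [0.237, -0.496, 0.231] pointing down, gripper open.
Joint ranges: [-2.65, 2.65], [-0.97, 1.79], [-1.3, 1.35], [-1.93, 2.1], [-1.47, 1.37], [-3.14, 3.14]. Speed limits (rad/s): [2.57, 2.57, 3.14, 3.14, 3.14, 3.14].

## Interface

Orientations are given as a 3x3 rotation matrix whose columns are the frame's x, y, z axes.
In Python, from plant import readout, imaging, ticket gives the robot as it stands. The module is installed in compiled form; this text tells all that it offers.
- The arm moves only by the shell command python3 -m crank 'ROWS' [FORCE]. ROWS is JSON, a list of rows, each an object of numbers: "tx", "ty", "tz": the shift along the tool's x, y, z each as a share of 0.02 m, from -1 to 1; "roll": the turn about the tool's z as a share of 0.1 rad, from -1 to 1; "fingers": the closure, from 0 (fully open) to 1 (shut). In form: [{"tx": .., "ty": .., "tz": .., "roll": .., "fingers": ..}, ...]. A call has 1 to 12 rows; each row shifts and turns the commanded pose from where the row before left it, along the tool's axes as they then stand; what a row does not reach is not made up. A row lasts 1/8 s, in which the tool goes at most 62.5 mm and 10.7 degrees, less where a joint would pass 70% of its speed; a pose out of reach is approached as far as the arm can. A call with a number of a shift or a turn outside -1 to 1 is refused whole. A call with a gripper value outside its range is refused whole. The fingers move at their own pace and stop on an object; FORCE is the grip in N (left out, the last holds). Time passes only in rows, so rows that do not move let the fingers close. It gives the time, the measured TCP pose, the force and the opening at its end, in the units of the state.
- readout.get_obs(): the state, without advancing time (a new reading comes with each control period).
- imaging.read_camera(name): name is "side" or "top"; returns (picture, depth): 420x560x3 uint8, blue, green, red; 420x560 float32, m along the optical axis (not along the pixel's ray), 0 where there is no reading.
- imaging.camera_model(name): a dict with "fx", "fy", "cx", "cy" (pixels), "distortion" ([k1, k2, p1, p2, k3] as OpenCV has them; the pictures are not rectified), "world_to_cam" (4x4, takes a point from world to camera coordinates). Camera axes: x right, y up, looking along -z (the intrinsics and any distortion apply to the point x, -y, -z); pixel columns grow to the right and rows downward; lengths in m; the calibration is good to about 2 mm. A picture is of the moment at which its call begins. camera_model takes no time and is no camera call.
- ticket.hand_in(): hands the job in, once; it reports no verdict.
The state is a dict: "t": time; "joint_pos": joint angles; "joint_velocities": joint speeds; "tau": joint torques, N m; "position": TCP position; "eef_rot": TCP orientation; "force": force on the tool from outside, world axes, zero at the start; "ft_torque": the same for the moment, N m; "grip_width": finger opening in m.
Only numpy, scipy, OpenCV 4.12 (cv2) and the standard library are available. Lean on these libraries where they do the work, as an engineer would, in place of code of your own. Each camera call takes 0.05 s, during which the arm holds its last target.

## Working session

There is one attempt and no reset: what is moved stays moved. The work goes in short steps, Python scripts to look and compute and a shell command to move; the robot and the scene stay as the last step left them, time stands still between calls to the robot, and variables do not carry over. Pictures are saved under pics/ and viewed, and the job is handed in when it is done.

```bash
mkdir -p pics; cat > h.py <<'E'
import numpy as np, cv2
from plant import readout, imaging, ticket
def snap(n,tag):
    im,d=imaging.read_camera(n); cv2.imwrite(f'pics/{tag}.png',im); np.savez(f'{tag}.npz',im=im,d=d); return im,d
def cam(n):
    m=imaging.camera_model(n); K=np.array([[m['fx'],0,m['cx']],[0,m['fy'],m['cy']],[0,0,1]]); return K,np.array(m['distortion']),np.array(m['world_to_cam'])
def ray(n,uv):
    K,D,W=cam(n); p=cv2.undistortPoints(np.array(uv,float).reshape(-1,1,2),K,D).reshape(-1,2)
    c=np.c_[p[:,0],-p[:,1],-np.ones(len(p))]; R=W[:3,:3]; return -R.T@W[:3,3], c@R
def onplane(n,uv,z):
    o,r=ray(n,uv); return o+r*((z-o[2])/r[:,2])[:,None]
def cloud(n,d):
    v,u=np.nonzero(d>0); o,r=ray(n,np.c_[u,v]); return u,v,o+r*d[v,u][:,None]
E
python3 - <<'E'
from h import *
for n in('top','side'):
    im,d=snap(n,n+'0'); K,D,W=cam(n); print(n,K[0,0],D,(-W[:3,:3].T@W[:3,3]).round(3),(d>0).mean())
o=readout.get_obs(); print(o['t'],o['position'],o['eef_rot'],o['grip_width'])
E
```

```text
top 468.11421051754127 [-0.08074594  0.          0.          0.          0.        ] [ 0.431 -0.016  1.056] 0.9960799319727891
side 520.8680345531717 [-0.04212412  0.          0.          0.          0.        ] [-0.088  0.915  0.734] 0.9802083333333333
0.1 [ 0.23701162 -0.49574866  0.23059323] [[ 4.31157316e-01 -9.02276651e-01 -4.62350942e-04]
 [-9.02275497e-01 -4.31157512e-01  1.45871160e-03]
 [-1.51550750e-03 -2.11766252e-04 -9.99998829e-01]] 0.08567476630324246
```

View pics/top0.png

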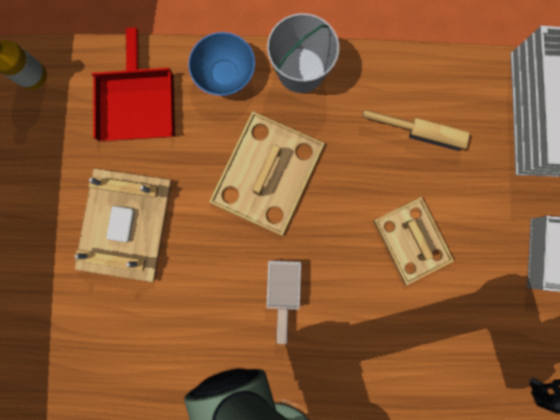

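View pics/side0.png

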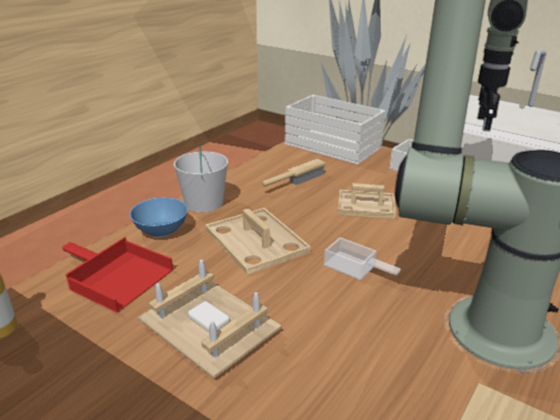

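The top view shows the larger tray near (268,173), with its bar running from (258,190) to (277,150). The smaller tray is near (414,240). The rack is near (123,226), with its rails at the upper and lower ends. Next I'll measure the bar, holes, rails and posts.

```bash
python3 - <<'E'
from h import *
Z=np.load('top0.npz'); im=Z['im'];d=Z['d']; u,v,P=cloud('top',d)
H=np.zeros(d.shape);H[v,u]=P[:,2]
print('table z',np.median(H[300:330,150:230]))
def blob(name,box,lo,hi,zp):
    m=np.zeros(d.shape,np.uint8);x0,y0,x1,y1=box;m[y0:y1,x0:x1]=((H>lo)&(H<hi))[y0:y1,x0:x1]
    n,l,s,c=cv2.connectedComponentsWithStats(m)
    for i in range(1,n):
        if s[i,4]<15: continue
        vv,uu=np.nonzero(l==i); q=onplane('top',np.c_[uu,vv],zp)[:,:2]
        r=cv2.minAreaRect((q*1000).astype(np.float32)); 
        w=np.linalg.svd(q-q.mean(0),full_matrices=False)[2][0]
        print(name,s[i,4],'mean',q.mean(0).round(4),'rect',np.round(r[0],1),np.round(r[1],1),'ang',np.degrees(np.arctan2(w[1],w[0])).round(2),'z',np.median(H[vv,uu]).round(4))
blob('bar',(200,100,340,245),.055,.085,.069)
blob('tray',(200,100,340,245),.006,.03,.014)
blob('rail',(60,150,190,300),.05,.12,.066)
blob('low',(60,150,190,300),.006,.04,.014)
blob('small',(360,180,470,300),.055,.085,.069)
# holes
big=cv2.resize(im[90:250,60:350],None,fx=2.7,fy=2.7,interpolation=cv2.INTER_CUBIC);cv2.imwrite('pics/topzoom.png',big)
S=np.load('side0.npz')['im'];cv2.imwrite('pics/sidezoom.png',cv2.resize(S[190:380,120:330],None,fx=3,fy=3,interpolation=cv2.INTER_CUBIC))
E
```

```text
table z 0.00022113008475843632
bar 449 mean [0.615  0.0271] rect [615.8  26.8] [ 19.2 110.4] ang 156.96 z 0.069
tray 6541 mean [0.6153 0.0271] rect [616.9  27.3] [181.4 230.1] ang 155.94 z 0.0108
rail 787 mean [0.5683 0.3346] rect [568.1 334.8] [154.1  25. ] ang -96.83 z 0.0665
rail 803 mean [0.4105 0.3527] rect [410.5 354.1] [152.4  24.9] ang -96.83 z 0.0662
low 5892 mean [0.4881 0.3434] rect [489.6 348.6] [184.5 233.3] ang 174.5 z 0.0252
small 424 mean [ 0.4714 -0.3033] rect [ 471.4 -303.3] [91.4 21.3] ang -152.02 z 0.0689
```

View pics/topzoom.png

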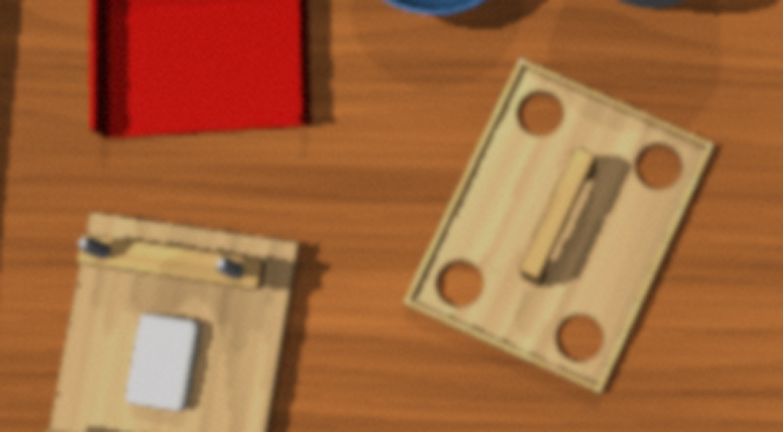

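View pics/sidezoom.png

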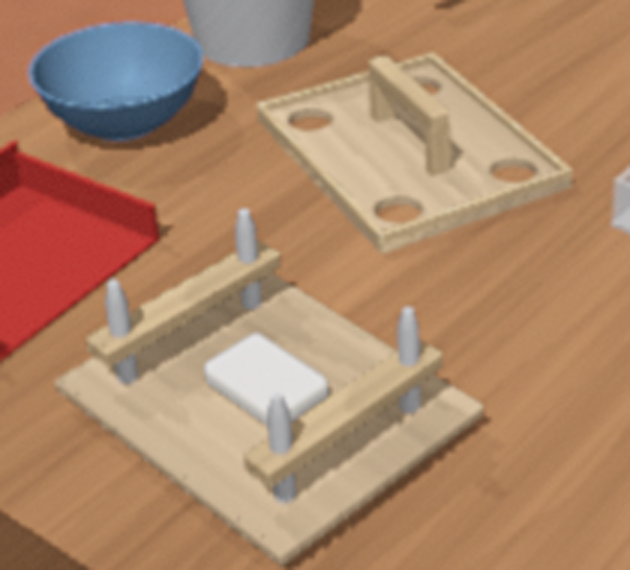

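The zoom shows all four holes, the bar and the posts clearly. I'll refine the post tips using both views, the rails using true depth points only, and the tray holes.

```bash
python3 - <<'E'
from h import *
for n,box in(('top',(60,150,190,300)),('side',(140,240,300,370))):
    Z=np.load(n+'0.npz'); im=Z['im'];d=Z['d'];u,v,P=cloud(n,d)
    b=(u>box[0])&(u<box[2])&(v>box[1])&(v<box[3])
    hs=cv2.cvtColor(im,cv2.COLOR_BGR2HSV)
    s=b&(P[:,2]>.074)&(P[:,2]<.112)
    m=np.zeros(d.shape,np.uint8);m[v[s],u[s]]=1
    k,l,st,c=cv2.connectedComponentsWithStats(m)
    L=[]
    for i in range(1,k):
        if st[i,4]<6: continue
        q=P[s][l[v[s],u[s]]==i]; print(n,st[i,4],c[i].round(1),np.median(q,0).round(4),'zmax',q[:,2].max().round(3)); L.append(np.median(q,0)[:2])
    s=b&(P[:,2]>.0635)&(P[:,2]<.069); q=P[s,:2]
    # rails only
    lab=cv2.kmeans(q.astype(np.float32),2,None,(3,50,1e-5),5,cv2.KMEANS_PP_CENTERS)[1].ravel()
    C=[]
    for i in(0,1):
        r=cv2.minAreaRect((q[lab==i]*1000).astype(np.float32)); print(n,'rail',(lab==i).sum(),np.round(r,1) if 0 else r);C.append(r[0])
    C=np.array(C);dd=C[0]-C[1];print('centre',C.mean(0),'ang',np.degrees(np.arctan2(dd[1],dd[0])),np.hypot(*dd))
# holes: dark/table colour depth ~0 inside tray quad
Z=np.load('top0.npz');im=Z['im'];d=Z['d'];u,v,P=cloud('top',d);H=np.ones(d.shape);H[v,u]=P[:,2]
hs=cv2.cvtColor(im,cv2.COLOR_BGR2HSV)
m=(H<.005).astype(np.uint8);m[:100]=0;m[250:]=0
k,l,st,c=cv2.connectedComponentsWithStats(m); 
for i in range(1,k):
    if 100<st[i,4]<700 and 200<c[i][0]<340: print('hole',st[i],onplane('top',[c[i]],.005)[0].round(4))
E
```

```text
top 57 [ 93.9 181.2] [0.5746 0.3866 0.0975] zmax 0.109
top 52 [144.2 188.9] [0.5607 0.2782 0.0963] zmax 0.107
top 57 [ 80.3 256. ] [0.4173 0.4065 0.0933] zmax 0.108
top 49 [131. 264.] [0.4044 0.2981 0.0944] zmax 0.11
top rail 565 ((568.490478515625, 335.1435852050781), (150.07786560058594, 24.394855499267578), 82.85785675048828)
top rail 578 ((410.318603515625, 355.17486572265625), (148.72425842285156, 24.686628341674805), 83.27098846435547)
centre [489.40454102 345.15922546] ang -7.2176576235392975 159.4352352530316
side 83 [201.7 267.6] [0.5565 0.2869 0.0905] zmax 0.108
side 99 [158.5 291.6] [0.5699 0.3961 0.0902] zmax 0.108
side 96 [255.9 300.7] [0.398  0.3063 0.0918] zmax 0.106
side 116 [212.5 330. ] [0.4113 0.4156 0.0911] zmax 0.108
side rail 638 ((407.3238220214844, 357.9770812988281), (152.1630096435547, 26.46111297607422), 83.30974578857422)
side rail 496 ((566.639892578125, 339.2294921875), (152.2993927001953, 26.536500930786133), 82.34591674804688)
centre [486.9818573  348.60328674] ang 173.28855913024813 160.41534351518774
hole [252 123  17  18 220] [0.7115 0.0462 0.005 ]
hole [295 142  18  18 210] [ 0.6692 -0.055   0.005 ]
hole [222 186  17  17 229] [0.5658 0.1093 0.005 ]
hole [266 206  18  18 241] [0.5223 0.0078 0.005 ]
```

Both views agree once I allow for each camera seeing only the near face of a post. The rack centre is about (0.488, 0.346) at −7.0°. The tray centre is about (0.616, 0.027) at −23.4°, and its hole pitch (159 × 110 mm) matches the 160 × 110 given. I'll start by moving towards the tray.

```bash
python3 -m crank '[{"tx":-0.54,"ty":-1},{"tx":-0.54,"ty":-1},{"tx":-0.54,"ty":-1},{"tx":-0.54,"ty":-1},{"tx":-0.54,"ty":-1},{"tx":-0.54,"ty":-1},{"tx":-0.54,"ty":-1},{"tx":-0.54,"ty":-1},{"tx":-0.54,"ty":-1},{"tx":-0.54,"ty":-1},{"tx":-0.54,"ty":-1},{"tx":-0.54,"ty":-1}]' 40
python3 -m crank '[{"tx":-0.54,"ty":-1},{"tx":-0.54,"ty":-1},{"tx":-0.54,"ty":-1},{"tx":-0.54,"ty":-1},{"tx":-0.54,"ty":-1},{"tx":-0.54,"ty":-1},{"tx":-0.54,"ty":-1},{"tx":-0.54,"ty":-1},{"tx":-0.54,"ty":-1},{"tx":-0.54,"ty":-1},{"tx":-0.54,"ty":-1},{"tx":-0.54,"ty":-1}]'
python3 -m crank '[{"roll":-1},{"roll":-1},{"roll":-1},{"roll":-1}]'; python3 -c "
from plant import readout
o=readout.get_obs();print(o['joint_pos'],o['t'])"
```

```text
[-1.25918095e+00  3.26862944e-01 -1.93459168e-01  1.05200443e+00
  7.15212523e-06  1.43663626e+00] 0.1validation failed for argument at $[0]...
validation failed for argument at $[0]...
validation failed for argument at $[0]...
```

Each row has to carry all five keys.

```bash
python3 -m crank '[{"tx":-0.54,"ty":-1,"tz":0,"roll":0,"fingers":0},{"tx":-0.54,"ty":-1,"tz":0,"roll":0,"fingers":0},{"tx":-0.54,"ty":-1,"tz":0,"roll":0,"fingers":0},{"tx":-0.54,"ty":-1,"tz":0,"roll":0,"fingers":0},{"tx":-0.54,"ty":-1,"tz":0,"roll":0,"fingers":0},{"tx":-0.54,"ty":-1,"tz":0,"roll":0,"fingers":0},{"tx":-0.54,"ty":-1,"tz":0,"roll":0,"fingers":0},{"tx":-0.54,"ty":-1,"tz":0,"roll":0,"fingers":0},{"tx":-0.54,"ty":-1,"tz":0,"roll":0,"fingers":0},{"tx":-0.54,"ty":-1,"tz":0,"roll":0,"fingers":0},{"tx":-0.54,"ty":-1,"tz":0,"roll":0,"fingers":0},{"tx":-0.54,"ty":-1,"tz":0,"roll":0,"fingers":0}]' 40
python3 -m crank '[{"tx":-0.54,"ty":-1,"tz":0,"roll":0,"fingers":0},{"tx":-0.54,"ty":-1,"tz":0,"roll":0,"fingers":0},{"tx":-0.54,"ty":-1,"tz":0,"roll":0,"fingers":0},{"tx":-0.54,"ty":-1,"tz":0,"roll":0,"fingers":0},{"tx":-0.54,"ty":-1,"tz":0,"roll":0,"fingers":0},{"tx":-0.54,"ty":-1,"tz":0,"roll":0,"fingers":0},{"tx":-0.54,"ty":-1,"tz":0,"roll":0,"fingers":0},{"tx":-0.54,"ty":-1,"tz":0,"roll":0,"fingers":0},{"tx":-0.54,"ty":-1,"tz":0,"roll":0,"fingers":0},{"tx":-0.54,"ty":-1,"tz":0,"roll":0,"fingers":0},{"tx":-0.54,"ty":-1,"tz":0,"roll":0,"fingers":0},{"tx":-0.54,"ty":-1,"tz":0,"roll":0,"fingers":0}]'
python3 -m crank '[{"tx":0,"ty":0,"tz":0,"roll":-1,"fingers":0},{"tx":0,"ty":0,"tz":0,"roll":-1,"fingers":0},{"tx":0,"ty":0,"tz":0,"roll":-1,"fingers":0}]'
python3 -c "
from plant import readout
o=readout.get_obs();print(o['joint_pos'],o['t'])"
```

```text
t: 1.6
position: [0.3985, -0.2738, 0.2315]
eef_rot: [[0.432, -0.902, 0.0], [-0.902, -0.432, -0.0], [0.0, -0.0, -1.0]]
force: [0.5, 0.1, -0.0]
grip_width: 0.0855
t: 3.1
position: [0.5585, -0.0533, 0.2315]
eef_rot: [[0.432, -0.902, 0.0], [-0.902, -0.432, 0.0], [0.0, -0.0, -1.0]]
force: [-0.3, 0.8, 0.4]
grip_width: 0.0855
t: 3.48
position: [0.5581, -0.0537, 0.2314]
eef_rot: [[0.682, -0.731, -0.0], [-0.731, -0.682, 0.0], [-0.0, 0.0, -1.0]]
force: [-0.6, -0.2, -0.8]
grip_width: 0.0853
[-2.27644035e-01  3.45957988e-01 -1.63798894e-01  1.06121715e+00
  8.32628709e-05  2.16330962e+00] 3.475
```

```bash
python3 -m crank '[{"tx":0,"ty":0,"tz":0,"roll":-1,"fingers":0},{"tx":0,"ty":0,"tz":0,"roll":-1,"fingers":0},{"tx":0,"ty":0,"tz":0,"roll":-1,"fingers":0},{"tx":0,"ty":0,"tz":0,"roll":-1,"fingers":0},{"tx":0,"ty":0,"tz":0,"roll":-1,"fingers":0},{"tx":0,"ty":0,"tz":0,"roll":-1,"fingers":0},{"tx":0,"ty":0,"tz":0,"roll":-1,"fingers":0},{"tx":0,"ty":0,"tz":0,"roll":-1,"fingers":0},{"tx":0,"ty":0,"tz":0,"roll":-1,"fingers":0},{"tx":0,"ty":0,"tz":0,"roll":-1,"fingers":0}]'
python3 -m crank '[{"tx":0,"ty":0,"tz":0,"roll":-1,"fingers":0},{"tx":0,"ty":0,"tz":0,"roll":-1,"fingers":0},{"tx":0,"ty":0,"tz":0,"roll":-1,"fingers":0},{"tx":0,"ty":0,"tz":0,"roll":-1,"fingers":0},{"tx":0,"ty":0,"tz":0,"roll":-1,"fingers":0},{"tx":0,"ty":0,"tz":0,"roll":-1,"fingers":0},{"tx":0,"ty":0,"tz":0,"roll":-1,"fingers":0},{"tx":0,"ty":0,"tz":0,"roll":-1,"fingers":0},{"tx":0,"ty":0,"tz":0,"roll":-1,"fingers":0},{"tx":0,"ty":0,"tz":0,"roll":-0.8,"fingers":0}]'
cat >> h.py <<'E'
def to(x,y,z,yaw):
    o=readout.get_obs(); p=o['position'];R=np.array(o['eef_rot']); d=R.T@(np.array([x,y,z])-p)/.02
    a=np.degrees(np.arctan2(R[1,0],R[0,0])); print('t',round(o['t'],2),'units tx ty tz',d.round(2),'roll',(-np.radians(yaw-a)/.1).round(2),'tilt',R[2].round(4),'F',np.round(o['force'],1))
E
python3 -c "
from h import *
to(.616,.027,.2315,66.6)"
```

```text
t: 4.72
position: [0.5581, -0.0539, 0.2314]
eef_rot: [[0.984, 0.179, 0.0], [0.179, -0.984, 0.0], [0.0, -0.0, -1.0]]
force: [0.4, 0.3, -0.1]
grip_width: 0.0853
t: 5.98
position: [0.558, -0.0539, 0.2314]
eef_rot: [[0.4, 0.916, -0.0], [0.916, -0.4, 0.0], [0.0, -0.0, -1.0]]
force: [-0.1, -0.1, 0.1]
grip_width: 0.0855
t 5.97 units tx ty tz [ 4.86  1.04 -0.  ] roll -0.03 tilt [ 1.e-04 -1.e-04 -1.e+00] F [-0.1 -0.1  0.1]
```

```bash
python3 -m crank '[{"tx":0.97,"ty":0.21,"tz":0,"roll":0,"fingers":0},{"tx":0.97,"ty":0.21,"tz":0,"roll":0,"fingers":0},{"tx":0.97,"ty":0.21,"tz":0,"roll":0,"fingers":0},{"tx":0.97,"ty":0.21,"tz":0,"roll":0,"fingers":0},{"tx":0.97,"ty":0.2,"tz":0,"roll":0,"fingers":0},{"tx":0,"ty":0,"tz":1,"roll":0,"fingers":0},{"tx":0,"ty":0,"tz":1,"roll":0,"fingers":0},{"tx":0,"ty":0,"tz":1,"roll":0,"fingers":0},{"tx":0,"ty":0,"tz":1,"roll":0,"fingers":0},{"tx":0,"ty":0,"tz":1,"roll":0,"fingers":0},{"tx":0,"ty":0,"tz":0,"roll":0,"fingers":0},{"tx":0,"ty":0,"tz":0,"roll":0,"fingers":0}]'
python3 -c "
from h import *
to(.616,.027,.040,66.6)
snap('side','side1')
im,d=snap('top','top1')"
```

```text
t: 7.48
position: [0.6174, 0.0252, 0.1319]
eef_rot: [[0.404, 0.915, 0.001], [0.915, -0.404, -0.0], [0.0, 0.001, -1.0]]
force: [-0.2, 0.2, 0.3]
grip_width: 0.0855
t 7.47 units tx ty tz [ 0.06 -0.1   4.6 ] roll -0.07 tilt [ 3.e-04  7.e-04 -1.e+00] F [-0.2  0.2  0.3]
```

View pics/side1.png

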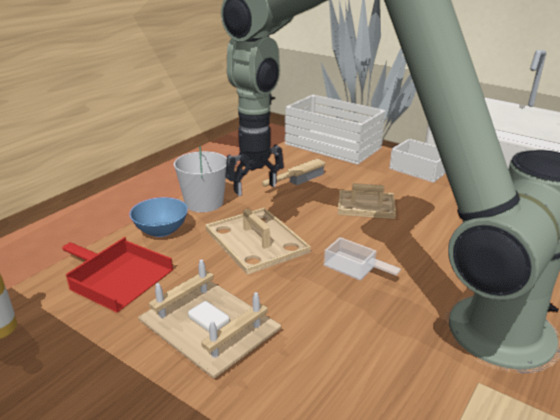

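The gripper is above the larger tray's handle, with its fingers at about (238,180) and (275,175) in the side view, on either side of the bar at (258,228). I'll go down and close on it.

```bash
python3 -m crank '[{"tx":0.06,"ty":-0.1,"tz":0.92,"roll":-0.05,"fingers":0},{"tx":0,"ty":0,"tz":0.92,"roll":0,"fingers":0},{"tx":0,"ty":0,"tz":0.92,"roll":0,"fingers":0},{"tx":0,"ty":0,"tz":0.92,"roll":0,"fingers":0},{"tx":0,"ty":0,"tz":0.92,"roll":0,"fingers":0},{"tx":0,"ty":0,"tz":0,"roll":0,"fingers":0},{"tx":0,"ty":0,"tz":0,"roll":0,"fingers":0.3},{"tx":0,"ty":0,"tz":0,"roll":0,"fingers":0.6}]' 50
python3 -m crank '[{"tx":0,"ty":0,"tz":0,"roll":0,"fingers":0.8},{"tx":0,"ty":0,"tz":0,"roll":0,"fingers":1},{"tx":0,"ty":0,"tz":0,"roll":0,"fingers":1},{"tx":0,"ty":0,"tz":0,"roll":0,"fingers":1},{"tx":0,"ty":0,"tz":0,"roll":0,"fingers":1},{"tx":0,"ty":0,"tz":0,"roll":0,"fingers":1}]' 80
python3 -c "
from h import *
to(.616,.027,.040,66.6)
im,d=snap('top','top2')"
```

```text
t: 8.57
position: [0.6162, 0.0267, 0.0402]
eef_rot: [[0.399, 0.917, 0.002], [0.917, -0.399, -0.0], [0.001, 0.002, -1.0]]
force: [-0.7, -0.5, 1.0]
grip_width: 0.0518
t: 9.32
position: [0.616, 0.027, 0.0401]
eef_rot: [[0.399, 0.917, 0.001], [0.917, -0.399, 0.0], [0.001, 0.001, -1.0]]
force: [-0.7, 1.7, 5.4]
grip_width: 0.0171
t 9.32 units tx ty tz [0. 0. 0.] roll -0.02 tilt [ 9.0e-04  1.1e-03 -1.0e+00] F [-0.7  1.7  5.4]
```

The grip is on the bar, with a 17 mm opening. Lifting.

```bash
python3 -m crank '[{"tx":0,"ty":0,"tz":-0.3,"roll":0,"fingers":1},{"tx":0,"ty":0,"tz":-0.6,"roll":0,"fingers":1},{"tx":0,"ty":0,"tz":-0.9,"roll":0,"fingers":1},{"tx":0,"ty":0,"tz":-1,"roll":0,"fingers":1},{"tx":0,"ty":0,"tz":-1,"roll":0,"fingers":1},{"tx":0,"ty":0,"tz":-1,"roll":0,"fingers":1},{"tx":0,"ty":0,"tz":-1,"roll":0,"fingers":1},{"tx":0,"ty":0,"tz":-1,"roll":0,"fingers":1},{"tx":0,"ty":0,"tz":-1,"roll":0,"fingers":1},{"tx":0,"ty":0,"tz":-0.7,"roll":0,"fingers":1},{"tx":0,"ty":0,"tz":-0.3,"roll":0,"fingers":1},{"tx":0,"ty":0,"tz":0,"roll":0,"fingers":1}]'
python3 -c "
from h import *
to(.488,.346,.215,83)
snap('side','side3')
im,d=snap('top','top3')"
```

```text
t: 10.88
position: [0.6154, 0.0268, 0.2155]
eef_rot: [[0.399, 0.917, 0.0], [0.917, -0.399, -0.0], [0.0, 0.0, -1.0]]
force: [-0.6, -0.2, -4.8]
grip_width: 0.0169
t 10.88 units tx ty tz [ 12.09 -12.22   0.02] roll -2.89 tilt [ 1.e-04  4.e-04 -1.e+00] F [-0.6 -0.2 -4.8]
```

View pics/side3.png

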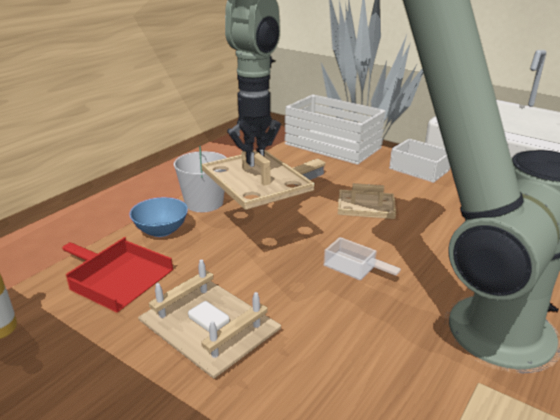

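The tray hangs level from (205,170) to (313,187) in the side view, clear of everything. I'll carry it to the rack.

```bash
python3 -m crank '[{"tx":0.4,"ty":-0.4,"tz":0,"roll":0,"fingers":1},{"tx":0.8,"ty":-0.8,"tz":0,"roll":0,"fingers":1},{"tx":1,"ty":-1,"tz":0,"roll":0,"fingers":1},{"tx":1,"ty":-1,"tz":0,"roll":0,"fingers":1},{"tx":1,"ty":-1,"tz":0,"roll":0,"fingers":1},{"tx":1,"ty":-1,"tz":0,"roll":0,"fingers":1},{"tx":1,"ty":-1,"tz":0,"roll":0,"fingers":1},{"tx":1,"ty":-1,"tz":0,"roll":0,"fingers":1},{"tx":1,"ty":-1,"tz":0,"roll":0,"fingers":1},{"tx":1,"ty":-1,"tz":0,"roll":0,"fingers":1},{"tx":0.8,"ty":-0.9,"tz":0,"roll":0,"fingers":1},{"tx":0.7,"ty":-0.7,"tz":0,"roll":0,"fingers":1}]'
python3 -m crank '[{"tx":0.5,"ty":-0.5,"tz":0,"roll":0,"fingers":1},{"tx":0.3,"ty":-0.4,"tz":0,"roll":-0.3,"fingers":1},{"tx":0.2,"ty":-0.2,"tz":0,"roll":-0.6,"fingers":1},{"tx":0,"ty":0,"tz":0,"roll":-0.8,"fingers":1},{"tx":0,"ty":0,"tz":0,"roll":-0.7,"fingers":1},{"tx":0,"ty":0,"tz":0,"roll":-0.4,"fingers":1},{"tx":0,"ty":0,"tz":0,"roll":-0.1,"fingers":1},{"tx":0,"ty":0,"tz":0,"roll":0,"fingers":1}]'
cat > meas.py <<'E'
import sys
from h import *
tag=sys.argv[1]
snap('side','side'+tag);im,d=snap('top','top'+tag)
u,v,P=cloud('top',d); o=readout.get_obs(); zb=o['position'][2]-.040
s=(np.hypot(P[:,0]-.488,P[:,1]-.346)<.18)&(P[:,2]>zb+.004)&(P[:,2]<zb+.022); q=P[s]
r=cv2.minAreaRect((q[:,:2]*1000).astype(np.float32)); print('underside z',zb.round(3),'tray rect',np.round(r[0],1),np.round(r[1],1),r[2],'n',s.sum())
A=np.c_[q[:,:2]-q[:,:2].mean(0),np.ones(len(q))]; dk=q[:,2]<zb+.014; print('deck slope',np.linalg.lstsq(A[dk],q[dk,2],rcond=None)[0].round(4))
H=np.ones(d.shape);H[v,u]=P[:,2]
m=(H<zb-.005).astype(np.uint8)
k,l,st,c=cv2.connectedComponentsWithStats(m)
for i in range(1,k):
    if 100<st[i,4]<900 and c[i][0]<220: print('hole',st[i],onplane('top',[c[i]],zb+.005)[0].round(4))
to(.488,.346,.215,83)
E
python3 meas.py 4
```

```text
t: 12.48
position: [0.501, 0.3112, 0.2152]
eef_rot: [[0.398, 0.918, -0.001], [0.918, -0.398, 0.0], [-0.0, -0.001, -1.0]]
force: [0.2, 0.3, -4.5]
grip_width: 0.0171
t: 13.48
position: [0.4905, 0.3361, 0.2153]
eef_rot: [[0.121, 0.993, -0.0], [0.993, -0.121, -0.0], [-0.0, -0.0, -1.0]]
force: [-0.9, -0.3, -3.4]
grip_width: 0.0169
underside z 0.175 tray rect [491.3 335.6] [183.3 231.5] 83.1391372680664 n 8080
deck slope [-0.0003 -0.0008  0.1853]
hole [ 72 164  18  20 270] [0.5768 0.3799 0.1803]
hole [126 172  19  20 308] [0.5632 0.2714 0.1803]
hole [ 56 246  18  20 277] [0.4181 0.3989 0.1803]
hole [111 255  20  21 320] [0.4044 0.29   0.1803]
t 13.57 units tx ty tz [ 0.47 -0.18  0.01] roll 0.01 tilt [-1.e-04 -0.e+00 -1.e+00] F [ 0.3 -0.5 -3.9]
```

View pics/side4.png

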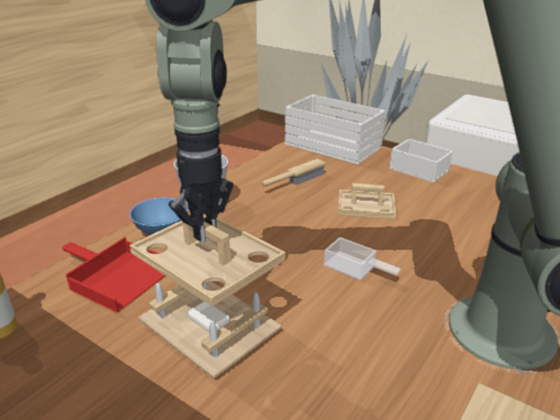

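View pics/top4.png

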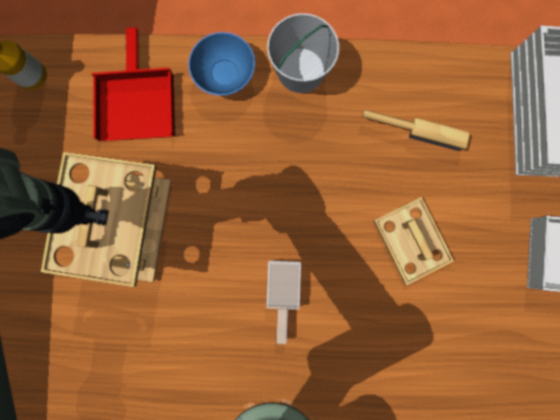

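The tray sits level over the rack. Its measured centre matches the gripper, and its angle of −6.8° is close to the rack's −7.0°. What remains is a 10 mm shift along y. I'll shift, then come down to just above the tips.

```bash
python3 -m crank '[{"tx":0.25,"ty":-0.1,"tz":0,"roll":0.02,"fingers":1},{"tx":0.23,"ty":-0.07,"tz":0,"roll":0.02,"fingers":1},{"tx":0,"ty":0,"tz":0.6,"roll":0,"fingers":1},{"tx":0,"ty":0,"tz":0.8,"roll":0,"fingers":1},{"tx":0,"ty":0,"tz":0.8,"roll":0,"fingers":1},{"tx":0,"ty":0,"tz":0.5,"roll":0,"fingers":1},{"tx":0,"ty":0,"tz":0.2,"roll":0,"fingers":1},{"tx":0,"ty":0,"tz":0,"roll":0,"fingers":1},{"tx":0,"ty":0,"tz":0,"roll":0,"fingers":1}]'
python3 meas.py 5
python3 - <<'E'
from h import *
cv2.imwrite('pics/z5.png',np.hstack([cv2.resize(np.load('top5.npz')['im'][150:300,30:180],(400,400)),cv2.resize(np.load('side5.npz')['im'][210:370,120:280],(400,400))]))
E
```

```text
t: 14.7
position: [0.4887, 0.3465, 0.1579]
eef_rot: [[0.125, 0.992, 0.001], [0.992, -0.125, 0.001], [0.001, 0.001, -1.0]]
force: [-0.7, 0.1, -4.2]
grip_width: 0.0167
underside z 0.118 tray rect [489.3 345.1] [182.4 230.6] 82.94410705566406 n 7103
deck slope [ 0.0004 -0.0013  0.1279]
hole [ 79 170  17  19 258] [0.5749 0.3903 0.1229]
hole [130 178  19  19 272] [0.561  0.2813 0.1229]
hole [ 64 247  17  19 248] [0.4164 0.4101 0.1229]
hole [117 255  17  21 269] [0.4024 0.3007 0.1229]
t 14.8 units tx ty tz [-0.02 -0.03 -2.85] roll -0.03 tilt [ 7.e-04  1.e-03 -1.e+00] F [-0.8 -0.2 -3.1]
```

View pics/z5.png

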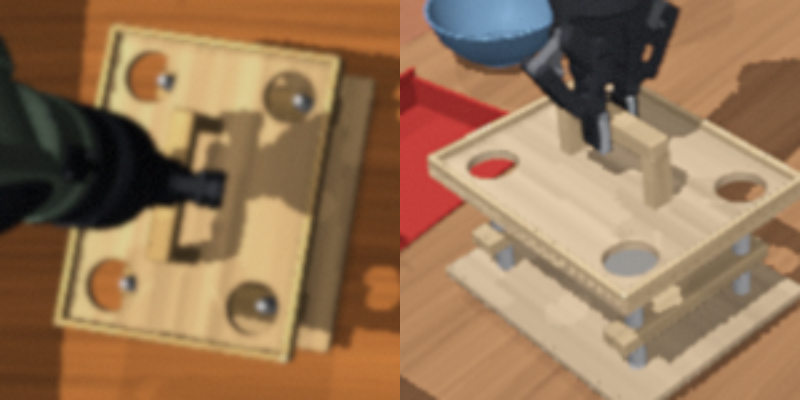

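The tips show inside all four holes in the top view. I'll measure the tip-to-hole offsets properly.

```bash
python3 - <<'E'
from h import *
Z=np.load('top5.npz');im=Z['im'];d=Z['d'];u,v,P=cloud('top',d);hs=cv2.cvtColor(im,cv2.COLOR_BGR2HSV)
T=[(92.2,180),(143.2,187.5),(77.6,256.5),(128.6,264.7)];Hh=np.array([[.5749,.3903],[.561,.2813],[.4164,.4101],[.4024,.3007]])
out=[]
for (a,b) in T:
    s=(np.hypot(u-a,v-b)<4)&(hs[v,u,1]<70)&(P[:,2]<.112)
    px=[u[s].mean(),v[s].mean()]; q=onplane('top',[px],.104)[0]; out.append(q[:2]); print(s.sum(),np.round(px,1),q.round(4),P[s].mean(0).round(4))
out=np.array(out);print((out-Hh).round(4),out.mean(0),Hh.mean(0))
s0=np.load('side5.npz')
E
```

```text
21 [ 91.5 180. ] [0.5756 0.3887 0.104 ] [0.5759 0.3896 0.1018]
38 [142.9 188.2] [0.5609 0.2786 0.104 ] [0.5619 0.2808 0.0969]
20 [ 77.4 256. ] [0.4174 0.4079 0.104 ] [0.4173 0.4108 0.0975]
36 [129.1 264.4] [0.4038 0.2985 0.104 ] [0.4035 0.302  0.0935]
[[ 0.0007 -0.0016]
 [-0.0001 -0.0027]
 [ 0.001  -0.0022]
 [ 0.0014 -0.0022]] [0.48940147 0.34343316] [0.488675 0.3456  ]
```

The tips are within about 2 mm of the hole centres, with 13 mm of play available. Lowering.

```bash
python3 -m crank '[{"tx":0,"ty":0,"tz":0.3,"roll":0,"fingers":1},{"tx":0,"ty":0,"tz":0.4,"roll":0,"fingers":1},{"tx":0,"ty":0,"tz":0.4,"roll":0,"fingers":1},{"tx":0,"ty":0,"tz":0.4,"roll":0,"fingers":1},{"tx":0,"ty":0,"tz":0.4,"roll":0,"fingers":1},{"tx":0,"ty":0,"tz":0.3,"roll":0,"fingers":1},{"tx":0,"ty":0,"tz":0.15,"roll":0,"fingers":1},{"tx":0,"ty":0,"tz":0,"roll":0,"fingers":1},{"tx":0,"ty":0,"tz":0,"roll":0,"fingers":1}]'
python3 meas.py 6
```

```text
t: 15.92
position: [0.4885, 0.3464, 0.1106]
eef_rot: [[0.124, 0.992, 0.0], [0.992, -0.124, 0.0], [0.0, 0.0, -1.0]]
force: [0.6, -0.5, -3.7]
grip_width: 0.0166
underside z 0.071 tray rect [488.7 345.5] [183.4 230.5] 82.79499053955078 n 6562
deck slope [-0.0004 -0.0011  0.0806]
t 16.02 units tx ty tz [-0.02 -0.02 -5.22] roll -0.03 tilt [ 4.e-04  5.e-04 -1.e+00] F [-0.  -0.3 -4.3]
```

```bash
python3 -m crank '[{"tx":0,"ty":0,"tz":0.1,"roll":0,"fingers":1},{"tx":0,"ty":0,"tz":0.1,"roll":0,"fingers":1},{"tx":0,"ty":0,"tz":0,"roll":0,"fingers":1},{"tx":0,"ty":0,"tz":0,"roll":0,"fingers":1}]'
python3 -m crank '[{"tx":0,"ty":0,"tz":0.06,"roll":0,"fingers":1},{"tx":0,"ty":0,"tz":0,"roll":0,"fingers":1},{"tx":0,"ty":0,"tz":0,"roll":0,"fingers":1}]'
```

```text
t: 16.52
position: [0.4882, 0.3462, 0.1062]
eef_rot: [[0.125, 0.992, -0.0], [0.992, -0.125, -0.0], [-0.0, -0.0, -1.0]]
force: [0.4, 1.1, -4.5]
grip_width: 0.0165
t: 16.9
position: [0.4882, 0.3463, 0.106]
eef_rot: [[0.124, 0.992, 0.0], [0.992, -0.124, 0.0], [0.0, 0.0, -1.0]]
force: [-3.3, -0.6, 6.8]
grip_width: 0.0169
```

The force has gone from −4.5 to +6.8 N at z 0.106, which is the height expected for resting on the rails. I'll check before releasing.

```bash
python3 meas.py 7
python3 - <<'E'
from h import *
cv2.imwrite('pics/z7.png',np.hstack([cv2.resize(np.load('top7.npz')['im'][150:300,30:180],(400,400)),cv2.resize(np.load('side7.npz')['im'][220:380,120:280],(400,400))]))
E
```

```text
underside z 0.066 tray rect [488.5 346. ] [184.4 230.4] 82.70775604248047 n 6499
deck slope [ 0.0001 -0.0005  0.0761]
t 17.0 units tx ty tz [-0.01 -0.01 -5.45] roll -0.03 tilt [ 2.e-04  5.e-04 -1.e+00] F [-2.8 -2.   5.8]
```

View pics/z7.png

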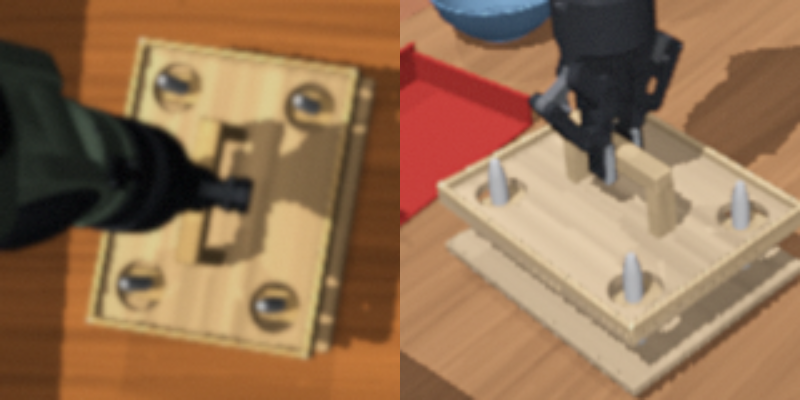

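The posts are through all four holes, and the deck is level at 0.076 (underside 0.066). Releasing and backing straight up.

```bash
python3 -m crank '[{"tx":0,"ty":0,"tz":0,"roll":0,"fingers":0.7},{"tx":0,"ty":0,"tz":0,"roll":0,"fingers":0.5},{"tx":0,"ty":0,"tz":0,"roll":0,"fingers":0.3},{"tx":0,"ty":0,"tz":0,"roll":0,"fingers":0.2},{"tx":0,"ty":0,"tz":0,"roll":0,"fingers":0.2},{"tx":0,"ty":0,"tz":0,"roll":0,"fingers":0.2}]'
python3 -m crank '[{"tx":0,"ty":0,"tz":-0.3,"roll":0,"fingers":0.2},{"tx":0,"ty":0,"tz":-0.7,"roll":0,"fingers":0.2},{"tx":0,"ty":0,"tz":-1,"roll":0,"fingers":0.2},{"tx":0,"ty":0,"tz":-1,"roll":0,"fingers":0.2},{"tx":0,"ty":0,"tz":-1,"roll":0,"fingers":0.2},{"tx":0,"ty":0,"tz":-1,"roll":0,"fingers":0.2},{"tx":0,"ty":0,"tz":-1,"roll":0,"fingers":0.2},{"tx":0,"ty":0,"tz":-0.5,"roll":0,"fingers":0.2},{"tx":0,"ty":0,"tz":0,"roll":0,"fingers":0.2},{"tx":0,"ty":0,"tz":0,"roll":0,"fingers":0.2}]'
python3 - <<'E'
from h import *
snap('side','side8');im,d=snap('top','top8');u,v,P=cloud('top',d)
s=(np.hypot(P[:,0]-.488,P[:,1]-.346)<.16)&(P[:,2]>.07)&(P[:,2]<.09);q=P[s]
print(cv2.minAreaRect((q[:,:2]*1000).astype(np.float32)));dk=q[q[:,2]<.080];A=np.c_[dk[:,:2]-dk[:,:2].mean(0),np.ones(len(dk))];print(np.linalg.lstsq(A,dk[:,2],rcond=None)[0].round(4))
cv2.imwrite('pics/z8.png',np.hstack([im[100:320,20:300],np.load('side8.npz')['im'][170:390,100:380]]))
E
```

```text
t: 17.75
position: [0.4882, 0.3463, 0.105]
eef_rot: [[0.124, 0.992, -0.0], [0.992, -0.124, -0.0], [-0.0, -0.0, -1.0]]
force: [-0.0, 1.1, 0.2]
grip_width: 0.0686
t: 19.0
position: [0.4878, 0.3461, 0.2345]
eef_rot: [[0.125, 0.992, -0.001], [0.992, -0.125, -0.0], [-0.001, -0.001, -1.0]]
force: [-0.4, -1.0, -0.9]
grip_width: 0.0681
((488.36370849609375, 345.35748291015625), (183.5447540283203, 230.75941467285156), 82.78276062011719)
[0.0008 0.0002 0.076 ]
```

View pics/z8.png

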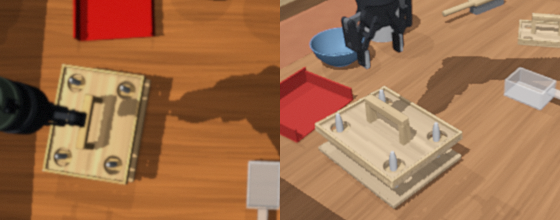

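The tray lies flat with all four posts through its holes, at about (105,125) in the top crop. The gripper is clear above it, so I'm handing in.

```bash
python3 -c "
from plant import ticket
print(ticket.hand_in())"
```

```text
the job is handed in; nothing more can be done
None
```

The larger tray is back on the soap rack as its upper tier, lying flat on the cross rails with all four posts through its corner holes. I handed the job in at about 19 s of the 48 s allowed. I lifted the tray by its handle, turned it about 16° to match the rack and lowered it. I kept hold until the wrist force showed contact (−4.5 to +6.8 N at the rails' height), then let go and backed straight up.

- **Seating:** after release the deck measured 76.0 mm high, so the underside is at 66 mm as it should be. The slope was under 0.001, and the tray's centre was within about 1 mm of the rack's.
- **Robot clear:** the gripper is about 130 mm above where it let go and touches nothing. The highest force I read was about 7 N.
- **Smaller tray:** I never went near it and it looks unmoved in the pictures, but I did not measure it again at the end.
- **Disagreements:** the first move call was refused because its rows lacked some keys, and nothing moved. The two cameras' raw rack positions differed by 3–10 mm, because each saw only the near faces of the posts. After I allowed for that they agreed to about 2 mm.

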